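# Cell into the thermostat, pipette drawn and held ready to dispense

### The job

Stand the empty square glass cell upright and fully home in the free well of the cell thermostat and let go of it. Then draw the larger pipette up out of its stand, lean it over to the dispensing slant of about 40 degrees from upright, and finish still holding it there, raised and still, with the point of its tip over the cell's open mouth and about 15 mm above it, touching nothing. Leave the stoppered cell, the small pipette, the reagent bottle and the steel cup where they are.

Things in the scene. Friction and masses are not known exactly. Their poses are not given: they have to be found in the camera images.
- cell: The empty cell: open-topped square amber-glass cell, 25 x 25 mm outside, 85 mm tall, 2.5 mm walls (mouth 20 x 20 mm), about 55 g. It stands upright in the shallow tray. Origin: centre of its underside; z up its length, x and y square to its sides (any quarter turn of it fits the well). Take it by its upper part.
- cell_mouth (a point): Centre of the open mouth of that cell, at the level of its rim (85 mm above its underside); axes as the cell's.
- tray: Shallow white tray, 110 (x) x 100 (y) x 14 mm tall with 4 mm walls and a 4 mm floor, fixed to the bench; the empty cell stands near its middle. Origin: centre of its underside, on the bench.
- thermostat: Cell thermostat, fixed: low white instrument, 175 (x) x 156 (y) mm, sloping display panel on its -x side, and a bare aluminium block with two square wells side by side along y, 60 mm apart; one is free, a stoppered cell stands in the other. The block's top, 70 mm above the bench, is its highest part. Origin: on the bench under the centre.
- well (a point): Centre of the free well's mouth, level with the block's top (70 mm above the bench); axes as the thermostat's. The well is 27.5 mm square along x and y, 45 mm deep, flat-floored, with a 2 mm chamfer at the mouth: a cell fully home stands 40 mm proud of the block. The stoppered cell's well is 60 mm to its +y side.
- blank: Bystander: stoppered cell in the other well, 25 mm square, white round stopper 29 mm across, top 50 mm above the block, about 70 g. Origin: centre of its underside, on the well's floor.
- stand: Fixed pipette stand, base 125 (x) x 200 (y) mm, posts at +x. Its white shelf, top 135 mm above the bench, has three U slots 18 mm wide, 60 mm apart along y, open to -x, with a 3 mm lip at the front. The pipettes hang upright in the outer slots, either in either, handle undersides on the shelf, and lift straight up. Their axes are parallel to the stand's. Origin: on the bench under the middle slot.
- pipette: Larger pipette, 218 mm, 90 g. Origin: point of its tip (20 mm above the bench in the stand); z up the barrel. White tip and barrel, at most 15 mm thick, to 115 mm; grey handle 32 (x) x 28 (y) mm, flat-sided, from 115 to 193 mm; push-button, 18 mm across, to 218 mm. A hook juts 21 mm from the handle's +x face near the top. Grip the y sides from above, 155 mm from the point.
- small_pipette: Bystander: the small pipette hanging in the other outer slot, 166 mm long, about 55 g; handle 26 (x) x 24 (y) mm from 95 to 147 mm above its point. Origin: the point of its tip; z up.
- bottle: Bystander: closed amber reagent bottle, 66 mm across, 145 mm tall, 450 g. Origin: centre of its underside.
- cup: Bystander: open steel cup, 68 mm across, 85 mm tall, 250 g. Origin: centre of its underside.

How it is judged:
By the outcome, as a careful person would: the job done as asked, in the order asked, and still so for the second after the job is handed in, while the arm keeps its last pose, push and grip.
It also fails if it takes over 72 s, if anything falls off the work surface, if the arm or the gripper's body presses on something with over 40 N, if the wrist force passes 120 N, or if a joint passes its speed limit or range.

### The arm

A 6-joint arm with a two-finger parallel gripper is mounted at the origin on the work surface. World frame = base frame: x ahead of the robot, y to its left, z up, the work surface at z = 0. Lengths are in mm, angles in rad, forces in N, time in s.
With the tool pointing down it reaches from about 300 to 775 mm from the base axis. Payload 14.6 kg.
Tool frame: the origin (TCP) lies between the finger pads; the fingertips stand manip.tip_reach ahead of it and the grasp point (between the pads) lies 5 mm behind it (manip.tip_reach is the distance from the TCP to the fingertips, in mm); z points along the fingers, y is the line along which they close (so a half turn about z gives the same grasp; the last joint's range is limited). The gripper opens to 94 mm and grips with 3 to 60 N. Pads are 16 mm wide; open, the fingers measure 119 mm over their backs; the gripper's body (75 mm by 177 mm) begins 78 mm behind the grasp point.
Start: joints at [-0.067, 0.3, 1.521, -0, 1.321, -0.067], TCP at [549.99, -0.002, 189.946] pointing down, gripper open.
Joint ranges: [-3.03, 3.03], [-0.79, 2.21], [0.23, 2.52], [-1.04, 4.18], [0, 3.07], [-2.55, 2.55]. Speed limits (rad/s): [2.22, 2.22, 2.57, 3.14, 3.14, 3.14].

### API

Orientations are given as [roll, pitch, yaw] about the fixed x, y, z axes, in that order (R = Rz(yaw) Ry(pitch) Rx(roll)).
In Python, from cell import manip gives the robot as it stands. The module is installed in compiled form; this text tells all that it offers.
- The arm moves only by the shell command python3 -m creep 'ROWS' [FORCE]. ROWS is JSON, a list of rows, each a list of 3 entries, a list of its own where there are three numbers: the opening, from -1 (shut) to 1 (fully open), then the shift along the tool's x, y, z in cm, then the turn about the tool's z in units of 5 degrees (1.0 is 5 degrees). In form: [[grip, [tx, ty, tz], roll], ...]. A call has 1 to 12 rows; each row is the pose to reach, as a shift and turn from the pose commanded when the call began, along the tool's axes at that moment; what a row does not reach only later rows make up. A row lasts 1/10 s, in which the tool goes at most 50 mm and 8.59 degrees, less where a joint would pass 70% of its speed; a pose out of reach is approached as far as the arm can. A call with a gripper value outside its range is refused whole. The fingers move at their own pace and stop on an object; FORCE is the grip in N (left out, the last holds). Time passes only in rows, so rows that repeat a pose let the fingers close. It gives the time, the measured TCP pose, the force, the opening and the grip force at its end, in the units of the state.
- manip.read_state(): the state, without advancing time (a new reading comes with each control period).
- manip.camera(name): name is "scene" or "side" or "wrist"; returns the picture (480x640x3 uint8, red, green, blue); there is no depth.
- manip.camera_params(name): a dict with "fovy" (degrees; the focal length in pixels is half the picture's height over the tangent of half this angle, whatever the lens; pixels are square), "cx", "cy" (the principal point, pixels), "k1" (the pictures are not rectified: a ray, as slopes to the right and down, at radius r is drawn at 1 + k1 r^2 times it, then the intrinsics apply), "origin" and "attitude" of the camera in the world. Camera axes: x right, y down, z forward; pixel columns grow to the right and rows downward; lengths in mm; the calibration is good to about 2 mm. A picture is of the moment at which its call begins: read the wrist's pose just before it. camera_params takes no time and is no camera call; for the wrist camera it gives the pose at the moment of the call.
- manip.sign_off(): hands the job in; it is judged then, once.
The state is a dict: "clock": time; "joints": joint angles; "qd": joint speeds; "effort": joint torques, N m; "eef_pos": TCP position; "eef_rot": TCP orientation; "wrist_force": force on the tool from outside, world axes, zero at the start; "moment": the same for the moment, N m; "finger_gap": finger opening in mm; "finger_force": force on a finger pad.
Only numpy, scipy, OpenCV 4.12 (cv2) and the standard library are available. Lean on these libraries where they do the work, as an engineer would, in place of code of your own. Each camera call takes 0.05 s, during which the arm holds its last target. There are 200 camera calls.

## Working session

There is one attempt and no reset: what is moved stays moved. The work goes in short steps, Python scripts to look and compute and a shell command to move; the robot and the scene stay as the last step left them, time stands still between calls to the robot, and variables do not carry over. Pictures are saved under pics/ and viewed, at most 10 in all, crops included, and the job is handed in when it is done.

```bash
mkdir -p pics; python3 - <<'E'
from cell import manip
import cv2
print(manip.tip_reach, manip.read_state())
for n in ("scene","side"):
    im=manip.camera(n); cv2.imwrite(f"pics/{n}0.png",im[:,:,::-1]); print(n,manip.camera_params(n))
im=manip.camera("wrist"); cv2.imwrite("pics/w0.png",im[:,:,::-1]); print(manip.camera_params("wrist"))
E
```

```text
14.0 {'clock': 0.0, 'joints': array([-6.66009194e-02,  3.00437384e-01,  1.52157646e+00,  2.03323740e-05,
        1.32069765e+00, -6.65703998e-02]), 'qd': array([-4.67641642e-04, -8.12807760e-04,  7.86972484e-05, -2.16251838e-03,
       -1.49460476e-03,  8.74684789e-04]), 'effort': array([-1.53750298e-03, -5.31805658e+01, -3.52735734e+01,  7.07558286e-02,
        2.43994006e-02, -4.79655944e-05]), 'eef_pos': array([5.49723025e+02, 2.06843240e-02, 1.89406789e+02]), 'eef_rot': array([-3.14047760e+00, -9.40772226e-05,  1.57076071e+00]), 'wrist_force': array([-0.89638269,  0.87000991,  0.4255086 ]), 'moment': array([ 0.01415075, -0.00864106,  0.03099132]), 'finger_force': 0.0, 'finger_gap': 94.03783614026001}
scene {'fovy': 44.11356846857272, 'cx': 319.50930534833253, 'cy': 230.97538350658368, 'k1': -0.009336861111214609, 'origin': array([1273.90226111,   30.54147285,  917.78454406]), 'attitude': array([-2.45708671,  0.01271398,  1.60088709])}
side {'fovy': 53.895771041795854, 'cx': 319.53230652611467, 'cy': 240.3640694596413, 'k1': 0.04297509279705175, 'origin': array([ 221.81327347, -625.80465101,  538.81760528]), 'attitude': array([-2.13162235,  0.01627172, -0.54261835])}
{'fovy': 69.82522972932617, 'cx': 323.2042091129642, 'cy': 241.1452364774444, 'k1': -0.032380897245860414, 'origin': array([549.41256843,  66.80137733, 383.21113316]), 'attitude': array([2.90563276e+00, 1.20377482e-03, 3.16322779e-04])}
```

View pics/scene0.png

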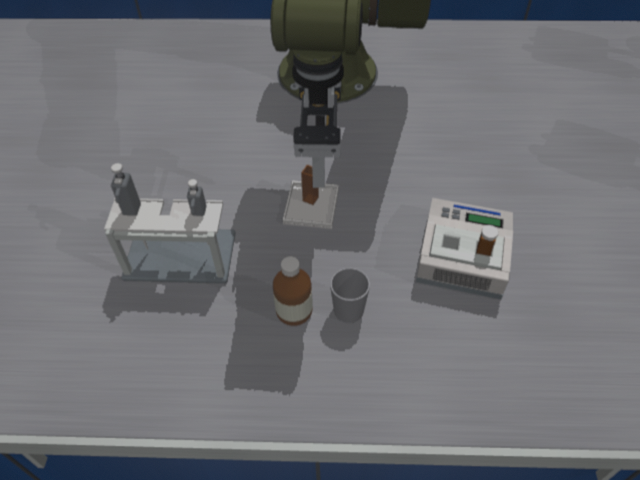

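View pics/side0.png

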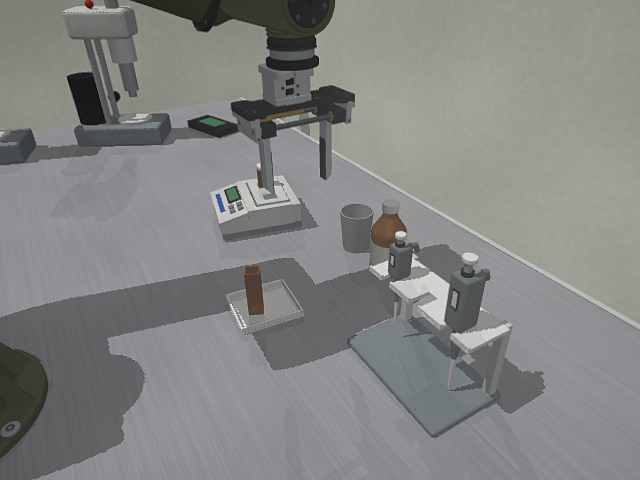

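```bash
cat > h.py <<'E'
import numpy as np, cv2
from scipy.spatial.transform import Rotation as Ro
def K(p):
    f=240/np.tan(np.radians(p['fovy']/2)); return f
def ray(p,u,v):
    f=K(p); d=np.array([(u-p['cx'])/f,(v-p['cy'])/f]); s=d.copy()
    for _ in range(20): s=d/(1+p['k1']*(s@s))
    return Ro.from_euler('xyz',p['attitude']).apply([s[0],s[1],1.])
def onz(p,u,v,z):
    r=ray(p,u,v); o=np.array(p['origin']); return o+r*(z-o[2])/r[2]
def tri(*pl):
    A=np.zeros((3,3));b=np.zeros(3)
    for p,u,v in pl:
        r=ray(p,u,v); r/=np.linalg.norm(r); M=np.eye(3)-np.outer(r,r); A+=M; b+=M@np.array(p['origin'])
    return np.linalg.solve(A,b)
def proj(p,X):
    c=Ro.from_euler('xyz',p['attitude']).inv().apply(np.array(X)-p['origin']); s=c[:2]/c[2]
    return s*(1+p['k1']*(s@s))*K(p)+[p['cx'],p['cy']]
E
python3 - <<'E'
from h import *; from cell import manip
s=manip.camera_params('scene'); d=manip.camera_params('side'); np.set_printoptions(precision=1,suppress=True)
for n,u,v,z in [('celltop',308,168,89),('well',452,242,70),('blank',490,231,120),('big',117,168,238),('small',193,184,206)]: print(n,onz(s,u,v,z))
for n,u,v,z in [('celltop',253,268,89),('big',470,259,238),('small',400,236,206)]: print('side',n,onz(d,u,v,z))
def crop(n,x,y,w,h,k):
    return cv2.resize(cv2.imread(f'pics/{n}0.png')[y:y+h,x:x+w],None,fx=k,fy=k,interpolation=cv2.INTER_CUBIC)
a=crop('scene',100,155,130,135,3); b=crop('scene',405,190,130,135,3)
cv2.imwrite('pics/c1.png',np.hstack([a,b]))
E
```

```text
celltop [437.7 -28.   89. ]
well [603.6 240.1  70. ]
blank [617.6 296.  120. ]
big [ 593.3 -329.8  238. ]
small [ 596.7 -209.7  206. ]
side celltop [449.1 -22.9  89. ]
side big [ 586.  -336.6  238. ]
side small [ 587.2 -217.7  206. ]
```

View pics/c1.png

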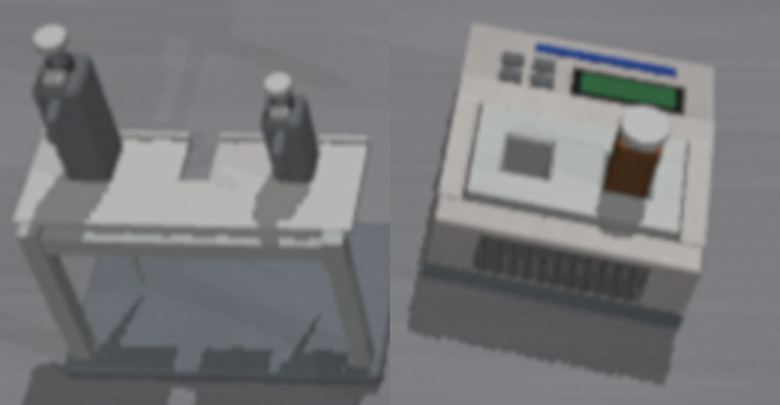

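View pics/w0.png

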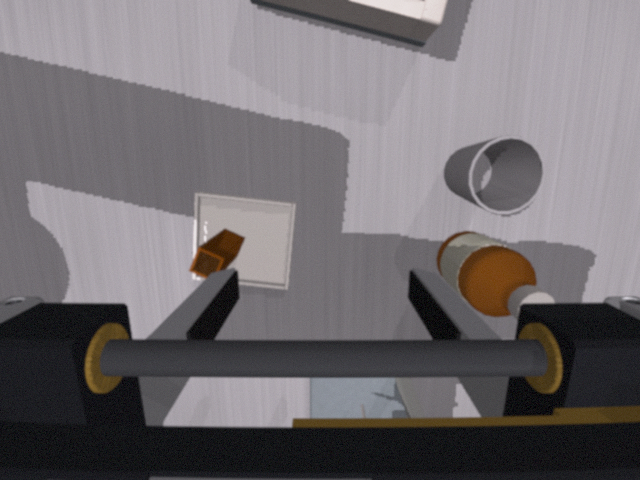

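```bash
python3 -m creep '[[1,[-4,-5,0],0],[1,[-8,-9,0],0],[1,[-8,-11,0],0],[1,[-8,-11,0],0],[1,[-8,-11,0],0],[1,[-8,-11,0],0]]'; python3 - <<'E'
from h import *; from cell import manip
p=manip.camera_params('wrist'); im=manip.camera('wrist')[:,:,::-1]; cv2.imwrite('pics/w1.png',im); np.save('pw1.npy',p,allow_pickle=True)
st=manip.read_state(); print(st['eef_pos'],st['eef_rot'],st['clock'])
u,v=proj(p,[440,-25,89]); print(u,v); u=int(u);v=int(v)
x0=max(u-100,0);y0=max(v-75,0);print(x0,y0)
cv2.imwrite('pics/w1c.png',cv2.resize(im[y0:y0+150,x0:x0+200],None,fx=4,fy=4,interpolation=cv2.INTER_CUBIC))
E
```

```text
clock: 0.75
eef_pos: [440.6, -79.7, 190.0]
eef_rot: [3.141, -0.0, 1.571]
wrist_force: [-0.4, 0.6, -0.4]
finger_gap: 93.7
finger_force: 0.0
[440.6513473  -79.60727113 189.80552682] [-3.14141567e+00 -1.46370376e-04  1.57153998e+00] 0.8
323.20399835604604 173.30220459524563
223 98
```

View pics/w1c.png

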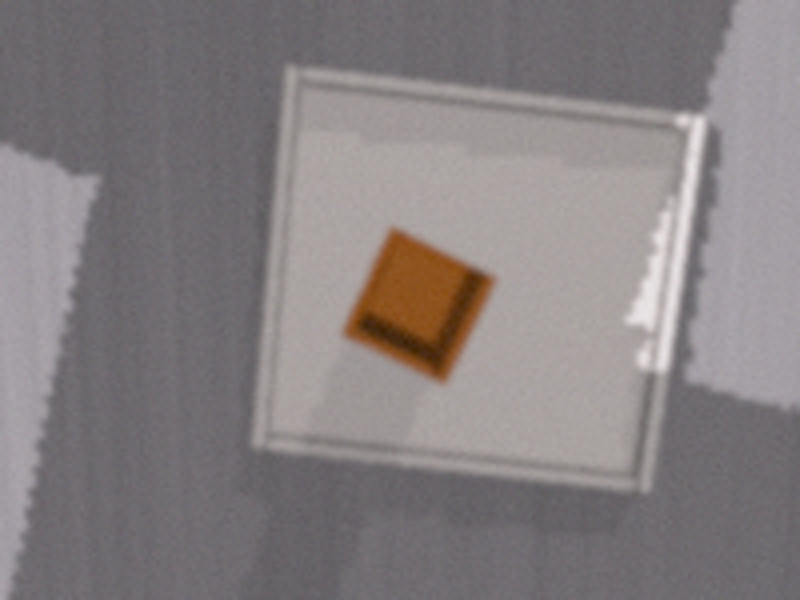

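The crop shows the cell from almost straight above in the tray. Its rim corners are at crop (393,228), (497,278), (445,383) and (345,333).

```bash
python3 - <<'E'
from h import *
np.set_printoptions(precision=1,suppress=True)
p=np.load('pw1.npy',allow_pickle=True).item()
q=np.array([onz(p,223+x/4,98+y/4,89) for x,y in [(393,228),(497,278),(445,383),(345,333)]])
e=np.diff(np.vstack([q,q[:1]]),axis=0)
print(q,q.mean(0),np.linalg.norm(e,axis=1),np.degrees(np.arctan2(e[:,1],e[:,0])))
t=np.array([onz(p,223+x/4,98+y/4,14) for x,y in [(289,65),(707,117),(646,492),(253,447)]]);print(t.mean(0),np.linalg.norm(np.diff(t,axis=0),axis=1))
E
```

```text
[[438.4 -10.   89. ]
 [460.2 -20.2  89. ]
 [449.4 -42.2  89. ]
 [428.2 -31.6  89. ]] [444. -26.  89.] [24.1 24.5 23.7 23.9] [ -25.  -116.   153.6   64.8]
[459.3 -24.   14. ] [108.   98.6 107.6]
```

```bash
python3 -m creep '[[1,[3,0.3,0],1.7],[1,[5.36,0.34,0],3.4],[1,[5.36,0.34,0],5.1],[1,[5.36,0.34,4],5.1],[1,[5.36,0.34,8],5.1],[1,[5.36,0.34,11],5.1],[1,[5.36,0.34,12.1],5.1],[1,[5.36,0.34,12.1],5.1],[1,[5.36,0.34,12.1],5.1]]' 10; python3 -m creep '[[-0.2,[0,0,0],0],[-0.4,[0,0,0],0],[-0.6,[0,0,0],0],[-0.6,[0,0,0],0],[-0.6,[0,0,0],0],[-0.6,[0,0,0],0],[-0.6,[0,0,0],0],[-0.6,[0,0,0],0]]' 10
```

```text
clock: 1.7
eef_pos: [444.3, -26.3, 70.1]
eef_rot: [3.14, -0.0, 1.126]
wrist_force: [-0.1, 0.0, 1.2]
finger_gap: 94.1
finger_force: 0.0
clock: 2.5
eef_pos: [443.4, -26.4, 68.9]
eef_rot: [-3.141, 0.0, 1.126]
wrist_force: [0.3, -0.3, 0.3]
finger_gap: 33.4
finger_force: 0.0
```

```bash
python3 -m creep '[[-0.7,[0,0,0],0],[-0.8,[0,0,0],0],[-0.8,[0,0,0],0],[-0.8,[0,0,0],0],[-0.8,[0,0,0],0],[-0.8,[0,0,0],0]]' 15; python3 -m creep '[[-0.8,[0,0,-2],0],[-0.8,[0,0,-6],0],[-0.8,[0,0,-10],0],[-0.8,[0,0,-14],0],[-0.8,[0,0,-15],0],[-0.8,[0,0,-15],0]]'
```

```text
clock: 3.1
eef_pos: [443.4, -26.4, 68.9]
eef_rot: [-3.142, 0.0, 1.126]
wrist_force: [-0.4, -0.7, -0.6]
finger_gap: 24.9
finger_force: 15.0
clock: 3.7
eef_pos: [443.8, -26.5, 219.8]
eef_rot: [3.139, -0.001, 1.126]
wrist_force: [0.1, 0.1, -1.2]
finger_gap: 24.7
finger_force: 15.0
```

```bash
python3 -m creep '[[-0.8,[4,0.6,0],-0.4],[-0.8,[8,1.3,0],-0.8],[-0.8,[12,1.9,0],-1.2],[-0.8,[16,2.5,0],-1.6],[-0.8,[20,3.2,0],-2],[-0.8,[24,3.8,0],-2.3],[-0.8,[25.6,4.1,0],-2.3],[-0.8,[25.6,4.1,0],-2.3],[-0.8,[25.6,4.1,0],-2.3],[-0.8,[25.6,4.1,0],-2.3]]'; python3 - <<'E'
from h import *; from cell import manip
st=manip.read_state(); print(st['eef_pos'],st['eef_rot'],st['clock'])
p=manip.camera_params('wrist'); im=manip.camera('wrist')[:,:,::-1]; cv2.imwrite('pics/w2.png',im); np.save('pw2.npy',p,allow_pickle=True)
u,v=proj(p,[604,240,70]); print(u,v); u=int(u);v=int(v)
x0=max(u-80,0);y0=max(v-100,0);print(x0,y0)
cv2.imwrite('pics/w2c.png',cv2.resize(im[y0:y0+150,x0:x0+200],None,fx=4,fy=4,interpolation=cv2.INTER_CUBIC))
E
```

```text
clock: 4.7
eef_pos: [590.1, 186.0, 218.3]
eef_rot: [-3.141, 0.001, 1.326]
wrist_force: [-0.5, 0.2, -0.1]
finger_gap: 24.6
finger_force: 15.0
[590.12008661 186.04687137 218.28580949] [-3.14070992e+00  5.93164433e-04  1.32556269e+00] 4.7
324.2301045406162 170.01428275323227
244 70
```

View pics/w2c.png

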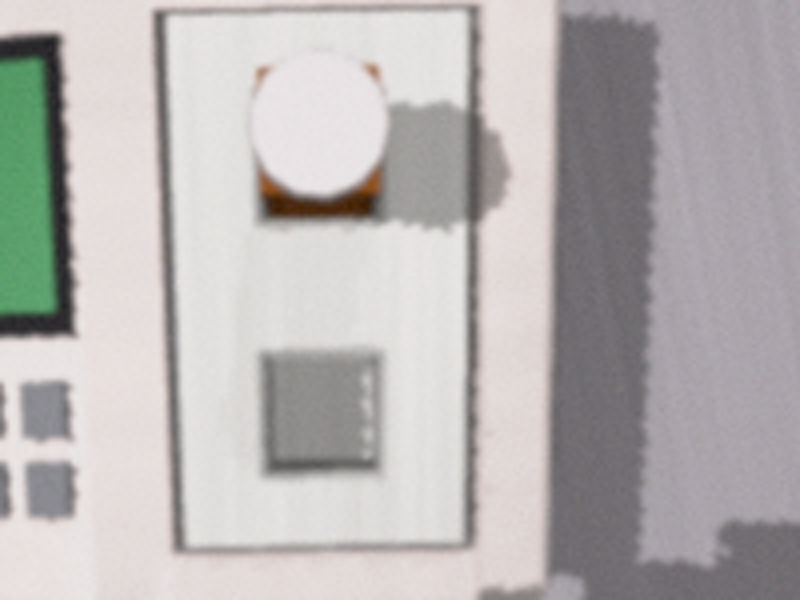

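```bash
python3 - <<'E'
from h import *; from cell import manip
np.set_printoptions(precision=1,suppress=True)
p=np.load('pw2.npy',allow_pickle=True).item()
g=lambda pts:np.array([onz(p,244+x/4,70+y/4,70) for x,y in pts])
ang=lambda a:np.degrees(np.arctan2(a[1],a[0]))
w=g([(258,349),(384,349),(383,476),(263,477)]); print('well',w.mean(0),g([(322,412)]),np.linalg.norm(np.diff(w,axis=0),axis=1))
b=g([(157,10),(478,7),(470,545),(180,549)]); print('block',b.mean(0),np.linalg.norm(np.diff(b,axis=0),axis=1)); print([ang(b[1]-b[0]),ang(b[2]-b[3]),ang(b[0]-b[3])-90,ang(b[1]-b[2])-90])
st=onz(p,244+319/4,70+125/4,120);print('stopper',st)
R=Ro.from_euler('xyz',[np.pi,0,1.3256]); t=np.array([590.1,186.,218.3])
for X in [[0,0,-20],[0,-12.5,-20],[0,12.5,-20],[0,0,65],[0,12.5,14],[0,-12.5,14]]: print(X,proj(p,t+R.apply(X)))
im=cv2.imread('pics/w2.png'); cv2.imwrite('pics/w2d.png',cv2.resize(im[240:390,220:420],None,fx=4,fy=4,interpolation=cv2.INTER_CUBIC))
E
```

```text
well [603.5 236.8  70. ] [[603.6 237.2  70. ]] [30.5 30.6 29.6]
block [610.5 265.6  70. ] [ 73.9 124.6  72.5]
[np.float64(-13.545774772377555), np.float64(-13.225772498285387), np.float64(-12.828433893918273), np.float64(-13.50613658612643)]
stopper [617.  294.2 120. ]
[0, 0, -20] [324.  286.4]
[0, -12.5, -20] [300.7 286.4]
[0, 12.5, -20] [347.3 286.4]
[0, 0, 65] [323.9 246.7]
[0, 12.5, 14] [343.7 266.9]
[0, -12.5, 14] [304.2 266.9]
```

View pics/w2d.png

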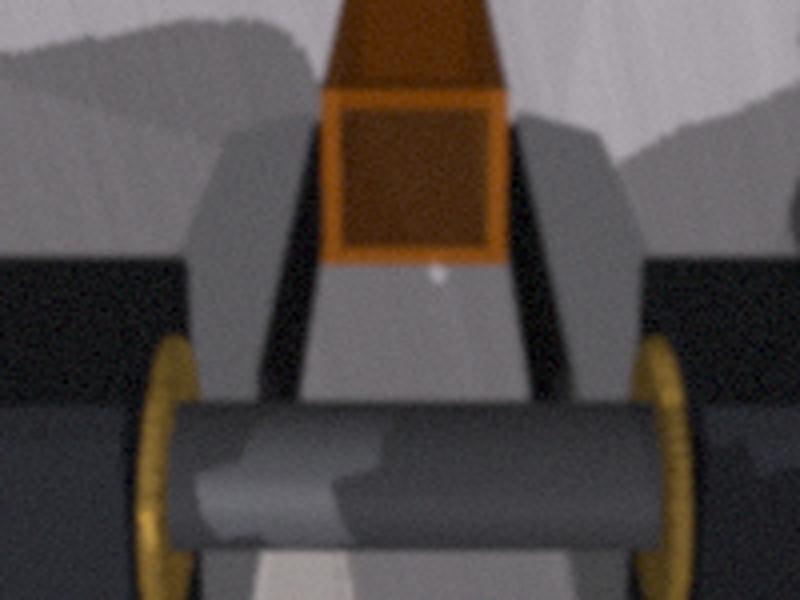

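```bash
python3 -m creep '[[-0.8,[3,0,0],-0.15],[-0.8,[5,0.07,0],-0.15],[-0.8,[5.16,0.07,0],-0.15],[-0.8,[5.16,0.07,3],-0.15],[-0.8,[5.16,0.07,6],-0.15],[-0.8,[5.16,0.07,7.4],-0.15],[-0.8,[5.16,0.07,7.4],-0.15],[-0.8,[5.16,0.07,7.4],-0.15]]' 15; python3 - <<'E'
from h import *; from cell import manip
for i in range(3): st=manip.read_state(); print(st['eef_pos'],st['eef_rot'],st['wrist_force'])
for n in ('scene','side'): cv2.imwrite(f'pics/{n}1.png',manip.camera(n)[:,:,::-1])
E
```

```text
clock: 5.55
eef_pos: [604.3, 236.6, 146.4]
eef_rot: [3.14, -0.001, 1.339]
wrist_force: [0.5, -1.0, -0.1]
finger_gap: 24.5
finger_force: 15.0
[604.2502631  236.58251584 146.41034079] [ 3.14025649e+00 -7.84619606e-04  1.33904434e+00] [ 0.53995289 -0.95518448 -0.10111438]
[604.2502631  236.58251584 146.41034079] [ 3.14025649e+00 -7.84619606e-04  1.33904434e+00] [ 0.53995289 -0.95518448 -0.10111438]
[604.2502631  236.58251584 146.41034079] [ 3.14025649e+00 -7.84619606e-04  1.33904434e+00] [ 0.53995289 -0.95518448 -0.10111438]
```

```bash
python3 -m creep '[[-0.8,[-0.05,-0.05,0],0],[-0.8,[-0.05,-0.05,0.5],0],[-0.8,[-0.05,-0.05,1.0],0],[-0.8,[-0.05,-0.05,1.5],0],[-0.8,[-0.05,-0.05,2],0],[-0.8,[-0.05,-0.05,2],0],[-0.8,[-0.05,-0.05,2],0]]' 15
```

```text
clock: 6.35
eef_pos: [603.2, 236.5, 124.8]
eef_rot: [-3.141, 0.0, 1.34]
wrist_force: [-0.5, 0.6, -1.4]
finger_gap: 24.7
finger_force: 15.0
```

```bash
python3 -m creep '[[-0.8,[0,0,0.8],0],[-0.8,[0,0,1.6],0],[-0.8,[0,0,2.4],0],[-0.8,[0,0,3.0],0],[-0.8,[0,0,3.3],0],[-0.8,[0,0,3.5],0],[-0.8,[0,0,3.5],0],[-0.8,[0,0,3.5],0]]' 15
```

```text
clock: 7.15
eef_pos: [603.3, 236.6, 90.1]
eef_rot: [3.141, -0.0, 1.34]
wrist_force: [0.2, -0.2, -0.2]
finger_gap: 25.1
finger_force: 15.0
```

```bash
python3 -m creep '[[-0.8,[0,0,0.1],0],[-0.8,[0,0,0.2],0],[-0.8,[0,0,0.3],0],[-0.8,[0,0,0.3],0],[-0.8,[0,0,0.3],0]]' 15; python3 -m creep '[[-0.6,[0,0,0],0],[-0.4,[0,0,0],0],[-0.2,[0,0,0],0],[0,[0,0,0],0],[0,[0,0,-1],0],[0,[0,0,-4],0],[0.5,[0,0,-8],0],[0.5,[0,0,-12],0],[0.5,[0,0,-16],0],[0.5,[0,0,-19],0],[0.5,[0,0,-19],0],[0.5,[0,0,-19],0]]'
python3 - <<'E'
from h import *; from cell import manip
np.set_printoptions(precision=1,suppress=True)
ims={}
for n in ('wrist','scene','side'): 
    p=manip.camera_params(n)
    if n=='wrist': np.save('pw3.npy',p,allow_pickle=True)
    ims[n]=manip.camera(n)[:,:,::-1]; cv2.imwrite(f'pics/{n}2.png',ims[n])
    print(n,proj(p,[603.4,237,110]),proj(p,[603.4,237,70]))
c=lambda n,x,y:cv2.resize(ims[n][y:y+130,x:x+130],None,fx=3,fy=3,interpolation=cv2.INTER_CUBIC)
cv2.imwrite('pics/c2.png',np.hstack([c('scene',400,180),c('side',200,140)]))
E
```

```text
clock: 7.65
eef_pos: [604.4, 236.9, 89.8]
eef_rot: [3.138, -0.002, 1.34]
wrist_force: [-2.8, -0.4, 17.4]
finger_gap: 24.4
finger_force: 15.1
clock: 8.85
eef_pos: [603.1, 236.5, 277.3]
eef_rot: [3.141, -0.0, 1.34]
wrist_force: [0.4, -0.6, -0.5]
finger_gap: 70.4
finger_force: 0.0
wrist [323.7 222.3] [323.7 216.2]
scene [453.9 227.8] [450.3 241.9]
side [267.8 178.8] [269.2 195.4]
```

View pics/c2.png

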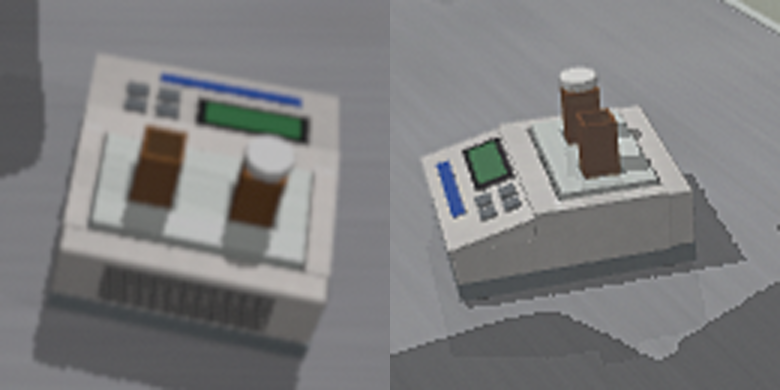

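The cell stands upright at the free well, proud by about the same amount as its neighbour. Next I go to the stand for a look from above.

```bash
python3 -m creep '[[1,[-4,1.2,0],-1],[1,[-9,2.7,0],-2],[1,[-14,4.3,0],-3],[1,[-18.8,5.7,0],-4],[1,[-23.6,7.2,0],-5],[1,[-28.4,8.6,0],-6],[1,[-33.2,10.1,0],-7],[1,[-38,11.6,0],-8],[1,[-42.8,13,0],-9],[1,[-47.6,14.5,0],-10],[1,[-52.3,15.9,0],-10],[1,[-54.6,16.6,0],-10]]'; python3 -m creep '[[1,[0,0,0],-1.5],[1,[0,0,0],-3],[1,[0,0,0],-4.5],[1,[0,0,0],-6],[1,[0,0,0],-7.5],[1,[0,0,0],-9],[1,[0,0,0],-10.65],[1,[0,0,0],-10.65],[1,[0,0,0],-10.65]]'
python3 - <<'E'
from h import *; from cell import manip
np.set_printoptions(precision=1,suppress=True)
st=manip.read_state(); print(st['eef_pos'],st['eef_rot'],st['joints'])
p=manip.camera_params('wrist'); np.save('pw4.npy',p,allow_pickle=True)
im=manip.camera('wrist')[:,:,::-1]; cv2.imwrite('pics/w4.png',im)
print(proj(p,[590,-333,238]),proj(p,[591,-213,206]))
s=manip.camera_params('scene'); d=manip.camera_params('side')
print(tri((s,117,168),(d,470,259)),tri((s,193,184),(d,400,236)))
E
```

```text
clock: 10.2
eef_pos: [638.6, -336.5, 275.0]
eef_rot: [-3.14, -0.002, 2.21]
wrist_force: [-0.0, 0.3, -0.8]
finger_gap: 93.8
finger_force: 0.0
clock: 11.1
eef_pos: [639.5, -333.0, 276.2]
eef_rot: [3.141, -0.001, 3.137]
wrist_force: [0.4, -0.4, 0.8]
finger_gap: 94.2
finger_force: 0.0
[ 639.5 -333.   276.2] [ 3.1 -0.   3.1] [-0.5  0.7  0.8 -0.   1.7 -2.1]
[323.7 187.1] [480.4 184.8]
[ 590.1 -332.3  234.3] [ 592.4 -211.5  201.2]
```

View pics/w4.png

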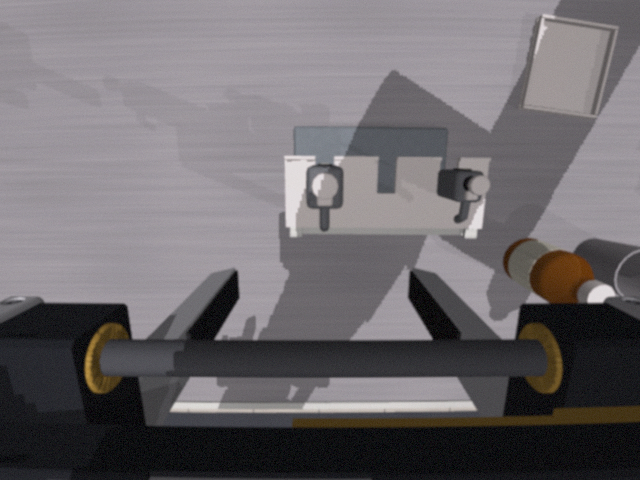

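The view from above shows the large pipette's button at about (325.5,185) and the small one's at (479,185). The shelf front edge runs from (285,157) to (490,158), almost square to the tool.

```bash
python3 - <<'E'
from h import *
np.set_printoptions(precision=1,suppress=True)
p=np.load('pw4.npy',allow_pickle=True).item()
a=onz(p,325.5,185,238);b=onz(p,479,185,206);print(a,b,b-a)
e=[onz(p,u,v,138) for u,v in [(285,157),(490,158.5)]];print(e)
print([onz(p,u,v,135) for u,v in [(386,192),(377,157),(286,228),(484,230)]])
im=cv2.imread('pics/w4.png'); cv2.imwrite('pics/w4c.png',cv2.resize(im[140:245,275:415],None,fx=5,fy=5,interpolation=cv2.INTER_CUBIC))
g=im[150:200,300:350].astype(int).min(2); m=(g>120)&(np.hypot(*np.mgrid[-35:15,-25:25])<17)
ys,xs=np.nonzero(m); print(xs.mean()+300,ys.mean()+150,m.sum())
E
```

```text
[ 588.6 -331.8  238. ] [ 591.1 -214.1  206. ] [  2.5 117.7 -32. ]
[array([ 569.6, -369.1,  138. ]), array([ 571.2, -175.2,  138. ])]
[array([ 603. , -272.4,  135. ]), array([ 569.9, -282.2,  135. ]), array([ 638.2, -370.4,  135. ]), array([ 640.9, -172.5,  135. ])]
323.67892976588627 185.8227424749164 598
```

```bash
python3 -m creep '[[1,[3,0.1,0],0.1],[1,[5.05,0.1,0],0.1],[1,[5.05,0.1,0],0.1],[1,[5.05,0.1,3],0.1],[1,[5.05,0.1,6],0.1],[1,[5.05,0.1,9],0.1],[1,[5.05,0.1,10.6],0.1],[0.5,[5.05,0.1,10.6],0.1],[0,[5.05,0.1,10.6],0.1],[-0.2,[5.05,0.1,10.6],0.1]]' 10; python3 -m creep '[[-0.3,[0,0,0],0],[-0.5,[0,0,0],0],[-0.6,[0,0,0],0],[-0.8,[0,0,0],0],[-0.8,[0,0,0],0],[-0.8,[0,0,0],0],[-0.8,[0,0,0],0],[-0.8,[0,0,0],0]]' 20
```

```text
clock: 12.15
eef_pos: [589.7, -332.2, 172.4]
eef_rot: [-3.141, 0.002, 3.132]
wrist_force: [0.8, -0.0, -0.2]
finger_gap: 73.6
finger_force: 0.0
clock: 12.95
eef_pos: [589.1, -332.0, 171.0]
eef_rot: [-3.142, 0.0, 3.133]
wrist_force: [0.7, 0.8, -0.1]
finger_gap: 28.1
finger_force: 20.0
```

```bash
python3 -m creep '[[-0.8,[0,0,-0.5],0],[-0.8,[0,0,-2],0],[-0.8,[0,0,-4],0],[-0.8,[0,0,-5.4],0],[-0.8,[0,0,-5.4],0],[-0.8,[0,0,-5.4],0]]' 20; python3 -m creep '[[-0.8,[-0.5,0,0],0],[-0.8,[-1,0,0],0],[-0.8,[-1.5,0,0],0],[-0.8,[-2.06,0,0],0],[-0.8,[-2.06,0,0],0],[-0.8,[-2.06,0,0],0]]' 20; python3 - <<'E'
from cell import manip; import cv2
cv2.imwrite('pics/side5.png',manip.camera('side')[:,:,::-1])
E
```

```text
clock: 13.55
eef_pos: [589.0, -332.0, 224.8]
eef_rot: [3.142, -0.0, 3.133]
wrist_force: [0.2, 0.3, -1.4]
finger_gap: 28.0
finger_force: 20.0
clock: 14.15
eef_pos: [610.0, -332.1, 224.7]
eef_rot: [3.142, 0.0, 3.133]
wrist_force: [-0.7, -0.4, -1.0]
finger_gap: 27.8
finger_force: 20.0
```

```bash
python3 -m creep '[[-0.8,[-0.8,0,0.1],0],[-0.8,[-1.63,0,0.3],0],[-0.8,[-2.4,0,0.6],0],[-0.8,[-3.18,0,0.9],0],[-0.8,[-3.9,0,1.3],0],[-0.8,[-4.6,0,1.75],0],[-0.8,[-4.6,0,1.75],0],[-0.8,[-4.6,0,1.75],0]]' 20; python3 - <<'E'
from h import *; from cell import manip
ims=[]
for n in ('side','scene','wrist'): im=manip.camera(n)[:,:,::-1]; cv2.imwrite(f'pics/{n}6.png',im); ims.append(im)
a=cv2.resize(ims[0][150:420,370:630],(390,405),interpolation=cv2.INTER_CUBIC); b=cv2.resize(ims[1][130:265,100:235],(405,405),interpolation=cv2.INTER_CUBIC)
# measured in text, not viewed yet
cv2.imwrite('pics/c6.png',np.hstack([a,b]))
E
```

```text
clock: 15.0
eef_pos: [655.9, -332.4, 206.8]
eef_rot: [3.141, -0.0, 3.133]
wrist_force: [0.2, -0.3, 0.1]
finger_gap: 27.4
finger_force: 20.0
```

```bash
python3 -m creep '[[-0.8,[0,0,-1],0],[-0.8,[0,0,-3],0],[-0.8,[0,0,-5],0],[-0.8,[0,0,-7],0],[-0.8,[0,0,-9],0],[-0.8,[1,0,-10],0],[-0.8,[3,0,-11],0],[-0.8,[6,0,-11],0],[-0.8,[6,0,-11],0],[-0.8,[6,0,-11],0],[-0.8,[6,0,-11],0]]' 30; python3 - <<'E'
from h import *; from cell import manip
np.set_printoptions(precision=1,suppress=True)
st=manip.read_state(); R=Ro.from_euler('xyz',st['eef_rot']); G=st['eef_pos']+R.apply([0,0,-5]); print(G)
ims={};t=np.radians(40); T=G+np.array([-np.sin(t),0,-np.cos(t)])*156;B=G+np.array([np.sin(t),0,np.cos(t)])*62
tiles=[]
for n in ('side','scene','wrist'):
    p=manip.camera_params(n); im=manip.camera(n)[:,:,::-1]; cv2.imwrite(f'pics/{n}7.png',im); np.save(f'p7{n}.npy',p,allow_pickle=True)
    print(n,'tip',proj(p,T),'grasp',proj(p,G),'button',proj(p,B))
    u,v=proj(p,G)*.5+proj(p,T)*.5; h=100 if n!='wrist' else 140; u=int(np.clip(u,h,639-h));v=int(np.clip(v,h,479-h)); print('crop',u-h,v-h,2*h)
    tiles.append(cv2.resize(im[v-h:v+h,u-h:u+h],(266,266) if n!='side' else (266,266),interpolation=cv2.INTER_CUBIC))
cv2.imwrite('pics/c7.png',np.vstack([np.hstack(tiles)]))
E
```

```text
clock: 16.25
eef_pos: [596.0, -332.0, 317.7]
eef_rot: [-3.141, 0.001, 3.133]
wrist_force: [0.4, 0.0, -0.9]
finger_gap: 27.9
finger_force: 30.0
[ 596.  -332.   322.7]
side tip [401.4 308.9] grasp [486.4 186.2] button [522.9 134. ]
crop 343 147 200
scene tip [134.6 143.2] grasp [ 99.7 129.5] button [ 82.2 122.6]
crop 17 36 200
wrist tip [322.9 119.7] grasp [324.1 279.1] button [325.  392.7]
crop 183 59 280
```

```bash
python3 - <<'E'
from h import *
np.set_printoptions(precision=0,suppress=True,linewidth=250)
G=np.array([596.,-332,322.7])
for n in ('side','scene','wrist'):
    p=np.load(f'p7{n}.npy',allow_pickle=True).item(); im=cv2.imread(f'pics/{n}7.png'); g=cv2.GaussianBlur(im,(0,0),1).astype(int)
    print(n)
    for t in range(0,64,4):
        a=np.radians(t); row=[]
        for s in (5,20,35,50,65,80,95,110,125):
            u,v=proj(p,G+(s-155)*np.array([np.sin(a),0,np.cos(a)])); u=int(round(u));v=int(round(v))
            row.append('%3d/%3d'%(g[v,u].mean(),g[v,u].max()-g[v,u].min()))
        print(t,*row)
E
```

```text
side
0 141/  2 151/  4 150/  4 151/  4 149/  4 148/  4 162/  5  98/  3  80/  3
4 141/  2 143/  3 152/  4 151/  4 150/  4 148/  4 144/  3  80/  3  80/  3
8 140/  1 141/  1 151/  4 150/  4 150/  4 148/  3 146/  4  79/  3  80/  2
12 140/  1 141/  2 149/  3 152/  3 150/  4 149/  4 147/  4  80/  3  80/  3
16 140/  2 140/  1 140/  1 152/  4 150/  4 149/  3 149/  4  76/  3  80/  4
20 140/  2 138/  1 140/  1 150/  4 149/  4 150/  3 149/  4  80/  2  80/  4
24 140/  2 120/  0 140/  1 151/  4 149/  4 150/  3 145/  4  78/  2  80/  4
28 117/  1 149/  4 140/  1 152/  4 149/  3 103/  3 110/  3  79/  2  80/  3
32 134/  2 134/  2 135/  2 127/  0  93/  4  83/  3  83/  3  76/  2  81/  3
36 116/  3 150/  2 172/  2 168/  3  96/  5  95/  4  93/  5  77/  2  85/  4
40  97/  3 129/  1 140/  2 145/  2 102/  5 102/  5 100/  5  85/  3  90/  4
44  97/  2 130/  2 140/  1 138/  2 149/  3 102/  6 103/  5  93/  4  99/  5
48  81/  3 129/  1 141/  2 132/  1 149/  3 113/  4 100/  4 100/  5 100/  5
52  95/  2 130/  2  87/  3 145/  2 149/  4 150/  3  87/  3 102/  5 103/  5
56  95/  3  88/  1  78/  4 131/  2 149/  3 149/ 
[... 1807 characters left out ...]
3  63/  3 124/ 13 124/ 13
28 199/ 10 120/  4 101/  5 103/  5 104/  5  62/  3  60/  4 119/ 12 122/ 13
32 196/  9 199/ 10 120/  4 102/  5 103/  5  63/  4  63/  3  60/  3 121/ 12
36 187/  8 195/  9 199/ 10  98/  5 103/  5 104/  5  62/  4  59/  3 121/ 12
40 179/  7 187/  8 198/  9 199/ 10 101/  5 104/  6  64/  3  63/  4 122/ 12
44 182/  7 179/  7 191/  9 198/ 10  99/  5 103/  5  63/  4  60/  4 122/ 13
48 178/  7 180/  8 176/  8 195/  9 198/  9 102/  5  80/  4  61/  3 124/ 12
52 180/  6 176/  8 179/  7 190/  9 199/ 10 100/  5 105/  5  63/  3 124/ 13
56 176/  7 177/  8 182/  7 176/  8 198/  9  98/  5 105/  6  62/  4 124/ 13
60 175/  7 180/  8 176/  7 179/  8 193/  9 146/  4 104/  5  62/  4 123/ 13
```

```bash
python3 - <<'E'
from h import *
G=np.array([596.,-332,322.7])
for n in ('side','scene'):
    p=np.load(f'p7{n}.npy',allow_pickle=True).item(); im=cv2.imread(f'pics/{n}7.png').mean(2).astype(np.float32)
    print(n)
    for t in np.arange(29,39.1,.5):
        a=np.radians(t); row=[]
        for s in (-12,-8,-4,0,4,8,12,20,28,36):
            u,v=proj(p,G+(s-156)*np.array([np.sin(a),0,np.cos(a)]))
            row.append('%4d'%cv2.getRectSubPix(im,(1,1),(float(u),float(v)))[0,0])
        print(t,*row)
E
```

```text
side
29.0   82   80  143  143  104  141  148  150  126  140
29.5   82   80  145  143  102  139  147  151  126  140
30.0   82   81  143  142  108  127  145  151  129  141
30.5   82   81  133  141  121  120  141  150  136  141
31.0   82   83  118  141  143  119  140  149  132  139
31.5   82   93  101  140  142  126  138  140  125  133
32.0   81  106  105  134  135  131  132  129  123  129
32.5   81  116  119  126  126  136  132  124  130  133
33.0   82  118  139  144  145  145  142  141  144  142
33.5   86  116  156  167  169  168  164  159  157  154
34.0   90  116  139  177  179  178  176  173  170  164
34.5   88  115  122  144  162  173  179  179  176  171
35.0   82  110  113  120  127  136  173  180  179  176
35.5   79   94  115  112  111  114  150  168  180  180
36.0   81   96  110  114  114  111  128  144  174  180
36.5   85   96  100  115  116  114  119  118  166  180
37.0   88   97   96  109  116  115  123  125  148  171
37.5   88   98   97   99  116  115  127  129  136  156
38.0   88   97   96   96  115  116  128  129  139  142
38.5   87   91   96   96  104  116  127  129  139 
[... 520 characters left out ...]
  113  108  104  103  102  102  102  103
33.5  123  117  107   99   97   92   93   94   93   94
34.0  121  115  106  100   95   92   89   88   87   87
34.5  120  117  112  106  101   97   93   87   84   82
35.0  121  120  118  114  110  107  101   93   86   83
35.5  122  122  121  120  118  116  110  100   90   85
36.0  123  123  123  122  122  120  117  109   98   89
36.5  123  124  123  123  123  122  120  114  106   94
37.0  123  124  123  123  123  122  121  119  113  101
37.5  123  123  123  122  122  122  122  121  117  109
38.0  122  122  122  122  122  121  121  122  121  115
38.5  122  122  122  122  121  121  121  123  123  119
39.0  122  121  121  122  122  122  122  124  123  121
```

```bash
python3 - <<'E'
from h import *
G=np.array([596.,-332,322.7]); a=np.radians(34); ax=np.array([np.sin(a),0,np.cos(a)]); pe=np.array([-np.cos(a),0,np.sin(a)])
W=np.arange(-26,27,2)
print('     ',*['%3d'%w for w in W])
for n in ('side','scene'):
    p=np.load(f'p7{n}.npy',allow_pickle=True).item(); im=cv2.absdiff(cv2.imread(f'pics/{n}7.png'),cv2.imread(f'pics/{n}0.png')).max(2).astype(np.float32)
    print(n)
    for s in (5,15,25,35,45,55,65,75,85,95,105,120,135,200,205,212):
        print('%4d '%s,*['%3d'%cv2.getRectSubPix(im,(1,1),tuple(map(float,proj(p,G+(s-156)*ax+w*pe))))[0,0] for w in W])
E
```

```text
-26 -24 -22 -20 -18 -16 -14 -12 -10  -8  -6  -4  -2   0   2   4   6   8  10  12  14  16  18  20  22  24  26
side
   5   68  64  56  45  41  43  57  56  36  13   7  13  23  46  28   6   1   1   2  18  40  39  33  10   2   1   1
  15   69  72  68  41  18   7   2   1   1   1   6  24  23  88  79  38   7   5  17  31  16  33  44  40  38  40  40
  25   54  44  38  37  38  41  24   4   2   4  15  54  61  32  19  24  61  70  68  68  67  67  68  67  67  68  69
  35   67  67  67  68  67  68  68  67  67  67  72  81  63  31  20  16  27  64  69  69  68  67  68  68  68  69  69
  45   70  71  71  69  68  67  68  68  67  66  73  86  66  46  36  30  32  49  49   5   4   2   0   1   0   1   0
  55   44  45  46  47  45  46  46  44  45  48  36  18  29  19  12   9   7   9  13  39  10   5   3  19  27  49  60
  65   46  45  44  45  45  44  44  44  45  47  33  20  28  18  14  11   7   8  11  17  50  49  49  48  50  48  48
  75   46  46  46  46  45  45  45  46  46  20  26  25  20  15  10   8   6   4   4   4  13  14  51  46  45  44  44
  85    2   1   1   1   0   1   1   2   4  29  69  69  62  60  57  55  35  
[... 1966 characters left out ...]
  69  70  68  69
 105    3   2   2   3   2   2   3   3   4   3   7  33  65  71  69  69  68  68  69  68  67  67  69  69  68  69  70
 120    2   2   3   3   2   2   3   2   4  27  61  71  69  69  69  70  69  69  68  66  60  47  37  35  38  40  43
 135    3   3   3   3   3   3   3  22  56  69  70  69  70  71  71  69  66  54  45  39  35  34  35  33  32  31  32
 200    3   2   2   3   3   3   2   2  19  55  68  62  54  45  17  11  15  10  24  61  64  42  19   8  11  11  10
 205    3   3   3   3   2   2   3   8  38  66  64  55  50  32  11   9  10  22  53  62  38   9  11  13  12  11  11
 212    4   2   2   3   2   2   2  17  37  48  52  49  49  46  45  45  48  55  52  24   8  14  13  13  12  11   9
```

```bash
python3 - <<'E'
from h import *
a=cv2.imread('pics/side7.png')[110:330,380:570]; b=cv2.imread('pics/scene7.png')[80:180,60:160]
a=cv2.resize(a,None,fx=2.7,fy=2.7,interpolation=cv2.INTER_CUBIC); b=cv2.resize(b,None,fx=2.8,fy=2.8,interpolation=cv2.INTER_CUBIC)
c=np.zeros((594,800,3),np.uint8); c[:a.shape[0],:a.shape[1]]=a; c[:280,515:795]=b; 
w=cv2.imread('pics/wrist7.png')[90:390,180:460]; c[290:590,515:795]=w; cv2.imwrite('pics/c8.png',c); print(a.shape)
E
```

```text
(594, 513, 3)
```

View pics/c8.png

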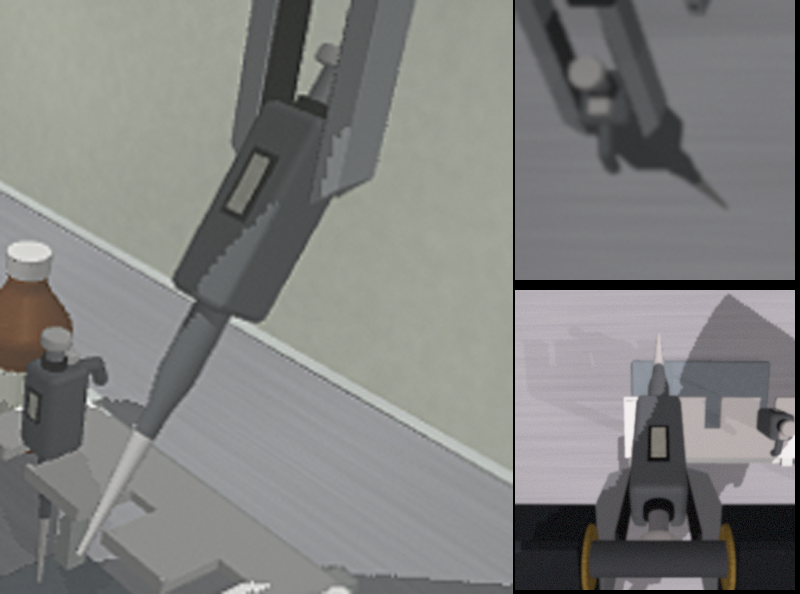

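The view shows the pipette held and leaning. In the side picture the tip is at (409.6,314.8), the handle/barrel junction at (459.3,225.6) and the button top at about (501,129). In the wrist picture the tip is at (323,135).

```bash
python3 - <<'E'
from h import *
np.set_printoptions(precision=1,suppress=True)
pl=lambda n,u,v,y=-332:(lambda p:(lambda r:p['origin']+r*(y-p['origin'][1])/r[1])(ray(p,u,v)))(np.load(f'p7{n}.npy',allow_pickle=True).item())
G=np.array([596,-332,322.7])
P=[pl('side',380+x/2.7,110+y/2.7) for x,y in [(80,555),(142,432),(214,312),(327,52)]]
for q in P: print(q-G)
for i,j in [(0,1),(0,2),(0,3),(2,3)]:
    d=P[j]-P[i]; print(i,j,np.degrees(np.arctan2(d[0],d[2])),np.linalg.norm(d))
ld=lambda n:np.load(f'p7{n}.npy',allow_pickle=True).item()
t=tri((ld('side'),409.6,315.2),(ld('wrist'),323,135),(ld('scene'),60+212/2.8,80+208/2.8)); print('tip tri',t-G)
t2=tri((ld('side'),409.6,315.2),(ld('wrist'),323,135)); print(t2-G)
print([proj(ld(n),t) for n in('side','scene','wrist')])
E
```

```text
[ -87.1    0.  -135. ]
[-61.   0. -83.]
[-30.8   0.  -37.3]
[ 5.3  0.  59.2]
0 1 26.68054836081022 58.19072704222939
0 2 29.969457824331204 112.76259302994683
0 3 25.444324117751734 215.04499954351502
2 3 20.49016669618215 103.01877427146215
tip tri [ -88.     0.2 -134.5]
[ -88.2   -0.4 -133.5]
[array([408.9, 315.4]), array([135.3, 154.2]), array([323.3, 135.7])]
```

The pipette has slipped in the pads. It leans only about 28°, with the grip near the handle's +x edge. Pressing the point lightly on clear bench will tilt it further without adding to the slip. I go to a free spot at about (440,-300).

```bash
python3 -m creep '[[-0.8,[4,0.8,0],0],[-0.8,[8,1.6,0],0],[-0.8,[12,2.4,0],0],[-0.8,[15.6,3.2,2],0],[-0.8,[15.6,3.2,6],0],[-0.8,[15.6,3.2,10],0],[-0.8,[15.6,3.2,14],0],[-0.8,[15.6,3.2,17],0],[-0.8,[15.6,3.2,17],0],[-0.8,[15.6,3.2,17],0]]' 20; cat > tilt.py <<'E'
# tip and button as seen by side, rel. grasp point; shows profile along column of wrist picture for tip row
from h import *; from cell import manip; import sys
np.set_printoptions(precision=1,suppress=True)
tag=sys.argv[1]
st=manip.read_state(); G=st['eef_pos']+Ro.from_euler('xyz',st['eef_rot']).apply([0,0,-5]); print('G',G,st['eef_rot'])
for n in ('wrist','side','scene'):
    p=manip.camera_params(n); np.save(f'p{tag}{n}.npy',p,allow_pickle=True); cv2.imwrite(f'pics/{n}{tag}.png',manip.camera(n)[:,:,::-1])
np.save(f'G{tag}.npy',G)
E
python3 tilt.py 9
python3 - <<'E'
import cv2,numpy as np
a=cv2.imread('pics/wrist7.png').mean(2); b=cv2.imread('pics/wrist9.png').mean(2)
d=abs(a-b)
for r in range(100,200,4): print(r,*['%3d/%3d'%(a[r,c],b[r,c]) for c in range(311,337,2)])
E
```

```text
clock: 17.4
eef_pos: [440.5, -298.9, 148.4]
eef_rot: [-3.141, 0.0, 3.133]
wrist_force: [0.9, -0.3, 0.1]
finger_gap: 28.1
finger_force: 20.0
G [ 440.5 -298.9  153.4] [-3.1  0.   3.1]
100 174/168 179/168 175/169 179/169 180/168 175/167 176/166 177/168 177/169 179/167 180/169 175/170 177/169
104 176/170 179/166 178/169 180/166 179/169 177/171 175/168 173/170 177/166 176/168 178/167 178/167 178/166
108 180/167 178/169 176/169 173/167 177/167 174/166 176/166 177/167 177/167 178/169 178/171 176/166 176/166
112 183/164 179/161 178/163 176/161 183/162 180/165 181/163 183/163 181/166 183/163 180/164 183/160 183/164
116 176/166 178/165 176/159 174/162 177/164 174/164 178/163 180/161 173/162 175/161 176/159 180/161 175/162
120 181/166 179/166 180/164 179/164 177/168 179/168 179/167 178/164 178/166 178/165 178/166 178/166 181/165
124 178/168 176/168 180/169 180/167 179/166 180/165 177/167 180/169 179/162 176/168 180/168 180/169 178/168
128 181/159 179/161 177/163 178/159 179/162 178/160 174/160 178/162 178/162 176/163 176/163 179/162 177/164
132 174/170 175/167 175/165 178/166 178/166 174/167 17
[... 1081 characters left out ...]
/ 97 102/ 94  97/ 89 119/117 145/164 146/165 145/165
176 146/153 147/131 140/105  96/ 80  93/ 89  98/ 91  99/ 98 101/ 99 105/ 98 107/ 99 137/147 146/164 146/160
180 148/146 144/108  98/ 84  88/ 83  94/ 91 103/ 94 103/ 96 105/ 97 105/ 96 101/ 97  98/112 141/158 151/163
184 146/144 119/ 92  82/ 77  90/ 87 101/ 95 103/ 92 104/ 96 106/103 104/100  95/ 97  69/ 92 114/129 145/163
188 143/107 105/ 79  76/ 76  92/ 89 100/ 90 101/ 95 107/100 104/ 99 106/100  80/ 92  61/ 91  91/104 138/154
192 141/112  99/ 79  78/ 78  97/ 88 100/ 93 103/ 97 105/100 108/102  91/100  68/ 96  59/ 91  85/102 135/156
196 102/ 98  98/ 92  96/ 91 100/ 93  98/ 91  83/ 97  69/ 97  61/ 94  62/ 95  60/ 94  58/ 98  66/ 97  71/105
```

```bash
python3 -m creep '[[-0.8,[0,0,1],0],[-0.8,[0,0,1.7],0],[-0.8,[-0.4,0,2.1],0],[-0.8,[-0.8,0,2.5],0],[-0.8,[-1.2,0,2.9],0],[-0.8,[-1.6,0,3.2],0],[-0.8,[-2,0,3.5],0],[-0.8,[-2,0,3.5],0],[-0.8,[-2,0,3.5],0]]' 20; python3 tilt.py a
cat > row.py <<'E'
from h import *; import sys
tag=sys.argv[1]; np.set_printoptions(precision=1,suppress=True)
p=np.load(f'p{tag}wrist.npy',allow_pickle=True).item(); G=np.load(f'G{tag}.npy'); b=cv2.imread(f'pics/wrist{tag}.png').mean(2)
g=b[:,322:326].mean(1); bg=b[:,[306,308,310,338,340,342]].mean(1)
print('rows',[(r,int(g[r]-bg[r])) for r in range(60,190,2)])
E
python3 row.py a
python3 - <<'E'
from h import *
p=np.load('p9wrist.npy',allow_pickle=True).item(); G=np.load('G9.npy')
tip=G+[-88,0,-134.5]; print(proj(p,tip))
for t in range(22,40,2):
    a=np.radians(t); print(t,proj(p,tip+59*np.array([np.sin(a),0,np.cos(a)])))
E
```

```text
clock: 18.45
eef_pos: [460.9, -299.0, 112.8]
eef_rot: [-3.141, 0.001, 3.133]
wrist_force: [2.6, 0.4, 4.5]
finger_gap: 27.6
finger_force: 20.0
G [ 460.9 -299.   117.8] [-3.1  0.   3.1]
rows [(60, 0), (62, 0), (64, 0), (66, -1), (68, 0), (70, 0), (72, 1), (74, -1), (76, 0), (78, 0), (80, -1), (82, -1), (84, 0), (86, 2), (88, 0), (90, 0), (92, 1), (94, 1), (96, 1), (98, -1), (100, -1), (102, 1), (104, 4), (106, 15), (108, 30), (110, 30), (112, 31), (114, 31), (116, 33), (118, 33), (120, 38), (122, 40), (124, 40), (126, 41), (128, 36), (130, 40), (132, 42), (134, 40), (136, 39), (138, 36), (140, 40), (142, 13), (144, -58), (146, -62), (148, -62), (150, -63), (152, -62), (154, -59), (156, -59), (158, -59), (160, -57), (162, -58), (164, -60), (166, -60), (168, -51), (170, -51), (172, -54), (174, -55), (176, -56), (178, -50), (180, -43), (182, -42), (184, -45), (186, -26), (188, 1)]
[323.12190832 135.99874142]
22 [323.30685824 161.49766452]
24 [323.3271738 164.023279 ]
26 [323.34700668 166.48559353]
28 [323.36632687 168.88090736]
30 [323.38510644 171.20578738]
32 [323.40331958 173.45707131]
34 [323.42094264 175.63186905]
36 [323.43795409 177.72756232]
38 [323.45433453 179.74180269]
```

```bash
cat > fit.py <<'E'
# fit tip (x,z rel G) and tilt: wrist rows of tip, junction; side: diff-free manual not needed
from h import *; import sys
np.set_printoptions(precision=1,suppress=True)
p=np.load('pawrist.npy',allow_pickle=True).item(); G=np.load('Ga.npy')
q=onz(p,323.3,105.5,0.); print('tip on bench',q-G,np.hypot(*(q-G)[[0,2]]))
for t in range(26,48,2):
    a=np.radians(t); print(t,[round(proj(p,q+s*np.array([np.sin(a),0,np.cos(a)]))[1],1) for s in (56,59,62)])
# side: scan for junction etc: print diff of side a vs 9-free bg
d=np.load('paside.npy',allow_pickle=True).item(); im=cv2.imread('pics/sidea.png').mean(2).astype(np.float32); bg=cv2.imread('pics/side7.png').mean(2).astype(np.float32)
print(proj(d,q),proj(d,G))
W=np.arange(-24,25,2); t=np.radians(37); ax=np.array([np.sin(t),0,np.cos(t)]); pe=np.array([-np.cos(t),0,np.sin(t)])
print(proj(d,q+115*ax),proj(d,q+218*ax))
print('s   ',*['%4d'%w for w in W])
for s in list(range(0,126,8))+[192,200,206,212,216,220,224]:
    g=lambda I:[int(cv2.getRectSubPix(I,(1,1),tuple(map(float,proj(d,q+s*ax+w*pe))))[0,0]) for w in W]
    print('%3d '%s,*['%4d'%(x) for x in g(im)])
E
python3 fit.py
```

```text
tip on bench [-111.6    0.3 -117.8] 162.23571797489444
26 [np.float64(131.3), np.float64(132.9), np.float64(134.6)]
28 [np.float64(133.9), np.float64(135.7), np.float64(137.5)]
30 [np.float64(136.4), np.float64(138.4), np.float64(140.4)]
32 [np.float64(138.9), np.float64(141.0), np.float64(143.2)]
34 [np.float64(141.3), np.float64(143.6), np.float64(145.9)]
36 [np.float64(143.7), np.float64(146.0), np.float64(148.4)]
38 [np.float64(145.9), np.float64(148.4), np.float64(151.0)]
40 [np.float64(148.1), np.float64(150.7), np.float64(153.4)]
42 [np.float64(150.2), np.float64(152.9), np.float64(155.7)]
44 [np.float64(152.2), np.float64(155.0), np.float64(157.9)]
46 [np.float64(154.1), np.float64(157.0), np.float64(160.0)]
[277.7 464.8] [355.4 358.9]
[325.3 388.6] [370.5 316.9]
s     -24  -22  -20  -18  -16  -14  -12  -10   -8   -6   -4   -2    0    2    4    6    8   10   12   14   16   18   20   22   24
  0   169  166  169  174  174  173  173  172  169  162  163  180  175  172  170  170  175  176  175  171  173  175  172  170  171
  8   180  148  135  119  117  116  111  141  153  166  16
[... 2101 characters left out ...]
  152   51   46   74   47   49   50   51   50   51
206   146  145  146  144  134  126  127  128  128  128  127  129  130  100  111  152  147  147  135  124  109   45   50   52   52
212   146  145  145  145  146  146  136  117  130  131  129  128  127  129  130  114  101  106  145  147  145  121  110   63   48
216   147  146  146  146  145  145  148  144   97   86   82   79   90  113  128  132  128  106  106  105  118  151  130  122   89
220    49   47   50   66  107  155  150  148  148  131  107  110  106   99   94   89   84   77   83   95  110  108  109  117   70
224    55   55   56   55   55   53   51   55   77  114  136  107   93  104  105  108  111  113  107  100   94   92   86   81   81
```

```bash
python3 -m creep '[[-0.8,[0,0,-1],0],[-0.8,[0,0,-3],0],[-0.8,[0,0,-6],0],[-0.8,[0,0,-9],0],[-0.8,[0,0,-12],0],[-0.8,[0,0,-15],0],[-0.8,[0,0,-17],0],[-0.8,[0,0,-17.7],0],[-0.8,[0,0,-17.7],0],[-0.8,[0,0,-17.7],0]]' 30; python3 -m creep '[[-0.8,[-0.6,2,0],0.8],[-0.8,[-1.7,5.2,0],2.2],[-0.8,[-3,9,0],3.8],[-0.8,[-4.2,13,0],5.4],[-0.8,[-5.5,17,0],7],[-0.8,[-6.8,21,0],8.6],[-0.8,[-8.1,25,0],10.2],[-0.8,[-9.4,29,0],11.8],[-0.8,[-10.7,33,0],13.4],[-0.8,[-12,37,0],15],[-0.8,[-13.2,40.4,0],16.5],[-0.8,[-13.9,42.5,0],17.9]]' 30;  python3 -m creep '[[-0.8,[0,0,1],0],[-0.8,[0,0,2],0],[-0.8,[0,0,3],0],[-0.8,[0,0,3],0],[-0.8,[0,0,3],0],[-0.8,[0,0,3],0]]' 30; python3 tilt.py b; python3 row.py b
```

```text
clock: 19.6
eef_pos: [459.6, -298.6, 288.1]
eef_rot: [3.14, -0.002, 3.133]
wrist_force: [-0.3, 0.5, -0.2]
finger_gap: 27.6
finger_force: 30.0
clock: 20.8
eef_pos: [602.6, 127.4, 287.4]
eef_rot: [-3.139, 0.0, 1.567]
wrist_force: [-0.7, 0.7, -0.8]
finger_gap: 27.9
finger_force: 30.0
clock: 21.4
eef_pos: [602.8, 124.5, 260.0]
eef_rot: [3.141, -0.0, 1.571]
wrist_force: [-0.8, -0.3, -1.1]
finger_gap: 28.0
finger_force: 30.0
G [602.8 124.5 265. ] [ 3.1 -0.   1.6]
rows [(60, -58), (62, -62), (64, -66), (66, -48), (68, 44), (70, 71), (72, 25), (74, 1), (76, 0), (78, -1), (80, -1), (82, -1), (84, -2), (86, -3), (88, -4), (90, -4), (92, -4), (94, -30), (96, -111), (98, -157), (100, -167), (102, -170), (104, -138), (106, -58), (108, -8), (110, 6), (112, 10), (114, 15), (116, 22), (118, 29), (120, 36), (122, 34), (124, 35), (126, 19), (128, 0), (130, 0), (132, -17), (134, -33), (136, -33), (138, -34), (140, -33), (142, -38), (144, -75), (146, -120), (148, -127), (150, -113), (152, -86), (154, -117), (156, -123), (158, -105), (160, -80), (162, -91), (164, -94), (166, -70), (168, -47), (170, -58), (172, -61), (174, -63), (176, -61), (178, -63), (180, -61), (182, -62), (184, -59), (186, -36), (188, 0)]
```

```bash
python3 - <<'E'
from h import *
np.set_printoptions(precision=1,suppress=True,linewidth=200)
G=np.load('Gb.npy'); tip=G+[0,111.6,-117.8]; M=[603.4,237,110]
for n in ('side','scene','wrist'):
    p=np.load(f'pb{n}.npy',allow_pickle=True).item(); print(n,'tip',proj(p,tip),'mouth',proj(p,M),'corners',*[proj(p,M+Ro.from_euler('z',-13.3,degrees=True).apply([a,b,0])) for a,b in [(-12.5,-12.5),(12.5,-12.5),(12.5,12.5),(-12.5,12.5)]])
    im=cv2.imread(f'pics/{n}b.png'); u,v=proj(p,tip).round().astype(int)
    if n!='wrist':
        d=cv2.absdiff(im,cv2.imread(f'pics/{n}2.png')).max(2)
        print('cols',u-10,'..'); 
        for r in range(v-9,v+8): print(r,*['%3d'%x for x in d[r,u-12:u+13]])
    else:
        g=im[:,:,0].astype(int)
        print('blue, cols 290..350/3')
        for r in range(86,132,3): print(r,*['%3d'%x for x in g[r,290:352:3]])
E
```

```text
side tip [266.4 162.9] mouth [267.8 178.8] corners [263.4 182. ] [274.8 180.3] [272.2 175.7] [260.9 177.3]
cols 256 ..
154   1   1   1   1   1   1   1   1   2   1   2   1   1   1   2   3  41  53  50   8   2   2   1   1   2
155   2   2   1   1   1   2   1   2   1   1   1   2   2   1   2   9  51  54  20   4   1   0   2   2   2
156   1   1   1   1   2   1   1   3   0   1   2   1   2   1   3  21  54  50   6   1   2   1   1   1   1
157   1   1   1   1   1   1   1   2   1   2   0   1   1   1   7  43  55  17   4   1   1   2   2   1   2
158   2   1   1   1   2   2   2   1   1   2   1   1   1   2   3  53  57   9   3   1   1   2   1   0   1
159   2   1   1   2   1   1   1   0   3   1   1   1   1   2  18  57  31   3   1   2   2   1   1   1   2
160   2   1   1   1   1   1   0   1   2   2   1   2   1   4  45  57  13   3   1   1   1   1   1   1   1
161   1   1   1   0   2   1   1   1   2   1   0   0   1   4  53  38   6   1   1   2   1   3   1   1   2
162   2   2   2   1   1   1   1   1   1   1   1   0   2  30  56   7   2   1   1   1   1   0   2   1   2
163   1   1   3   1   0   1   1   1   1   1  
[... 3507 characters left out ...]
 117 228 228 227 224 219 223 101  20  24  70 193  80  17   3  27  95 149 165 169 185
113 150 230 227 226 224 218 218  57  11  26  78 191  97  38  32  51 115 147 157 163 159
116 181 230 230 227 225 221 197  41  10  34  97 194 117  35  38  62 122 154 158 155 159
119 209 230 226 226 223 221 179  28  24  30 126 195 128  34  34  85 132 153 161 159 156
122 224 231 227 230 226 222 168  22  12  17 132 195 126  22  34 110 141 156 159 157 154
125 231 228 226 233 225 225 164  92  40  17 147 195 137  23  41 111 149 160 155 161 155
128 231 228 227 232 227 224 222 220 197 169 176 198 151  29  54 122 158 163 159 160 151
131 230 230 228 232 222 223 223 224 222 220 197 195 157 165 145 145 182 167 156 157 154
```

```bash
python3 - <<'E'
from h import *
np.set_printoptions(precision=1,suppress=True)
G=np.load('Gb.npy');s,d,w=[np.load(f'pb{n}.npy',allow_pickle=True).item() for n in('scene','side','wrist')]
t=tri((s,455.6,213.6),(d,267.3,164)); m=tri((s,455,228.3),(d,269,179)); print(t,m,t-m,'tip-G',t-G)
# rim centroid in the scene/side pics 2 refined: cell vertical edges in side2
# tilt from the side: silhouette centre of the barrel on the plane x=tip x, against side2
a=np.radians(39); ax=np.array([0,-np.sin(a),np.cos(a)]); pe=np.array([0,np.cos(a),np.sin(a)]); q=np.array([603.5,235.5,146.3])
W=np.arange(-20,20.1,.5)
for n,p in(('side',d),('scene',s)):
    im=cv2.absdiff(cv2.imread(f'pics/{n}b.png'),cv2.imread(f'pics/{n}2.png')).max(2).astype(np.float32)
    for k in range(4,112,12):
        v=np.array([cv2.getRectSubPix(im,(1,1),tuple(map(float,proj(p,q+k*ax+x*pe))))[0,0] for x in W]); i=W[v>12]
        print(n,k,i.min() if len(i) else None,i.max() if len(i) else None)
E
```

```text
[602.7 233.6 146.2] [605.5 238.  109.5] [-2.7 -4.4 36.7] tip-G [  -0.1  109.1 -118.8]
side 4 -3.5 2.0
side 16 -5.0 2.0
side 28 -5.5 3.5
side 40 -5.5 4.5
side 52 -6.5 7.0
side 64 -6.0 12.5
side 76 -7.5 14.0
side 88 -9.5 15.5
side 100 -10.0 20.0
scene 4 -1.0 3.0
scene 16 -2.5 2.0
scene 28 -3.5 4.5
scene 40 -3.5 5.5
scene 52 -3.5 3.5
scene 64 -4.0 8.0
scene 76 -5.5 9.0
scene 88 -7.0 11.5
scene 100 -6.0 12.0
```

```bash
python3 - <<'E'
from h import *
np.set_printoptions(precision=1,suppress=True,linewidth=220)
p=np.load('p7scene.npy',allow_pickle=True).item(); r=ray(p,85,105.7); B=p['origin']+r*((-332-p['origin'][1])/r[1]); T=np.array([508.2,-332,188.3]); print('7:',B-T,np.linalg.norm(B-T),np.degrees(np.arctan2((B-T)[0],(B-T)[2])))
s=np.load('pbscene.npy',allow_pickle=True).item(); q=np.array([603,234.6,146.6])
for t in (30,34,36,38,40,42,44):
    a=np.radians(t); print(t,proj(s,q+218*np.array([0,-np.sin(a),np.cos(a)])))
im=cv2.imread('pics/sceneb.png').mean(2).astype(int)
u,v=proj(s,q+218*np.array([0,-np.sin(.66),np.cos(.66)])).round().astype(int)
print('cols',list(range(u-22,u+22,2)))
for r_ in range(v-16,v+18,2): print(r_,*['%3d'%x for x in im[r_,u-22:u+22:2]])
E
```

```text
7: [102.5   0.  191.7] 217.43371312922713 28.13641928920663
30 [402.7 129.1]
34 [393.5 133.2]
36 [389.  135.4]
38 [384.7 137.6]
40 [380.6 140. ]
42 [376.5 142.4]
44 [372.6 145. ]
cols [363, 365, 367, 369, 371, 373, 375, 377, 379, 381, 383, 385, 387, 389, 391, 393, 395, 397, 399, 401, 403, 405]
121  85  86  85  87  87  86  87  87  87  82  30  28  31  30  44  46  32  30  30  30  30  29
123  86  87  86  87  87  87  87  88  88  85  65  34  30  30  32  32  30  30  38  39  29  31
125  86  87  86  86  87  87  87  88  88  88  84  33  31  33  31  31  32  32  40  45  32  30
127  84  85  87  86  86  86  86  87  87  87  83  34  29  31  31  29  30  30  28  31  32  29
129  87  87  86  87  88  87  88  88  88  88  85  41  27  26  26  27  28  28  28  26  26  28
131  88  88  87  88  87  87  87  88  88  88  83  73  46  39  41  41  40  41  39  37  36  35
133  85  85  86  86  85  85  86  88  87  86  80  87  86  87  87  88  89  87  87  82  79  80
135  85  85  85  85  85  86  86  87  86  87  82  89  91  91  90  91  91  91  91  91  91  91
137  85  86  85  85  87  86  87  87  87  87  82  88  87  74  68  78  89  89  89  89  89  89
139  86  86  86  86  86  87  87  86  87  88  81  89  83  47  45  64  88  89  88  87  88  88
141  86  87  87  87  86  89  88  88  87  86  86  91  90  76  74  88  90  91  90  90  91  92
143  85  85  85  86  85  85  86  85  87  86  88  92  92  89  89  91  92  91  91  92  91  91
145  87  87  87  88  86  88  87  87  87  88  89  91  91  92  93  88  90  92  91  91  92  92
147  86  86  87  87  86  87  87  87  88  88  87  87 101 110 110  54  74  92  91  91  91  91
149  86  86  86  86  87  87  88  88  89  89  89  86 110 115 109  66  71  91  92  91  91  90
151  87  87  86  87  87  86  86  88  88  87  88  87  87  92  81  63  79  91  90  90  91  92
153  85  86  84  85  87  86  85  86  86  86  84  71  63  62  61  66  85  91  90  91  91  91
```

```bash
python3 -m creep '[[-0.8,[0.1,0.1,0.5],0],[-0.8,[0.15,0.1,1],0],[-0.8,[0.15,0.1,1.5],0],[-0.8,[0.15,0.1,1.9],0],[-0.8,[0.15,0.1,2.2],0],[-0.8,[0.15,0.1,2.2],0],[-0.8,[0.15,0.1,2.2],0],[-0.8,[0.15,0.1,2.2],0],[-0.8,[0.15,0.1,2.2],0],[-0.8,[0.15,0.1,2.2],0]]' 30; python3 tilt.py c; python3 - <<'E'
from h import *
np.set_printoptions(precision=1,suppress=True)
G=np.load('Gc.npy'); tip=G+[0,110.5,-118.2]; print('tip',tip)
for n in ('side','scene'):
    p=np.load(f'pc{n}.npy',allow_pickle=True).item(); u,v=proj(p,tip).round().astype(int); print(n,u,v)
    d=cv2.absdiff(cv2.imread(f'pics/{n}c.png'),cv2.imread(f'pics/{n}2.png')).max(2)
    for r in range(v-5,v+6): print(r,*['%3d'%x for x in d[r,u-8:u+9]])
    b=cv2.imread(f'pics/{n}2.png'); m=((b[:,:,2].astype(int)-b[:,:,0])>25); q=proj(p,[603.5,237,110]).round().astype(int)
    for r in range(q[1]-10,q[1]+10): print(r,q[0]-14,''.join('#' if x else '.' for x in m[r,q[0]-14:q[0]+15]))
E
```

```text
clock: 22.55
eef_pos: [603.7, 126.4, 237.6]
eef_rot: [3.141, -0.0, 1.571]
wrist_force: [-1.5, -0.4, -0.9]
finger_gap: 27.6
finger_force: 30.0
G [603.7 126.4 242.6] [ 3.1 -0.   1.6]
tip [603.7 236.9 124.4]
side 267 173
168   1   2   1   3   1   2   1   1   2   3   8  57  38   5   1   1   1
169   2   1   2   2   1   1   1   2   3  28  24  62   9   4   0   1   1
170   2   1   2   1   1   3   3   3   3  28  37  49   4   1   2   1   1
171   4   1   0   1   2   2   2   5   3  61  32  18   1   1   1   1   1
172   1   3   2   1   2   1   2   3   3  66  33   3   1   2   1   3   1
173   3   2   4   1   1   3   2   4   3  49   2   3   1   1   1   1   1
174   1   1   4   1   1   0   2   2   3   4   2   3   1   2   1   2   2
175   1   2   1   2   2   1   2   1   1   3   3   2   0   1   2   0   1
176   1   5   1   2   2   1   1   1   0   1   1   2   1   1   1   1   0
177   1   1   2   2   1   1   4   1   2   1   1   2   1   1   4   1   2
178   3   1   3   0   1   1   3   4   0   2   1   2   1   1   1   1   2
169 254 ...#..........##.............
170 254 ...##......#####.............
171 254 ...###
[... 1535 characters left out ...]
................
220 440 .............................
221 440 .............................
222 440 ........######...............
223 440 ........###########..........
224 440 ........##############.......
225 440 ........###############......
226 440 ........##############.......
227 440 ........##############.......
228 440 .......###############.......
229 440 .......###############.......
230 440 .......###############.......
231 440 .......###############.......
232 440 .......###############.......
233 440 .......##############........
234 440 .......##############........
235 440 ......##############.........
236 440 ......##############.........
237 440 ......#############..........
```

```bash
python3 -c "
from cell import manip
s=manip.read_state(); print(s['clock'],abs(s['qd']).max(),s['finger_force']); print(manip.sign_off())"
```

```text
22.7 0.0027732656569910553 29.999590516090393
the job is handed in; nothing more can be done
None
```

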